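Stand the battery cell on the recording station and show its record plate to the camera

TASK

The big battery cell has fallen over: stand it upright, terminal stud up, on the round dark mark of the recording station and let go of it. Then pick up its record plate by the clear end, find the frosted end by the notched corner, and hold the plate still and level in the air with the label face up and the frosted end pointing at the camera post, the frosted end centred about 12 cm above the table over the white square patch. Finish while holding it there, touching nothing else with the plate; do not drop the cell from a height, and leave the other things on the bench where they are.

Things in the scene. Friction and masses are not known exactly. Their poses are not given: they have to be found in the camera images.
- cell_center (a point): Plain steel cylindrical battery cell, 46 mm diameter, 95 mm long, about 0.42 kg, lying on its side on the table (it can roll), stud end roughly away from the robot. This point is its centre. Its z axis runs along the cell to the end with the terminal stud (18 mm wide, 3 mm proud, beyond the 95); stood rightly, z is up and this point is 47.5 mm above the face it stands on.
- stand_mark (a point): Centre of the round dark mark (84 mm diameter, flat) on the grey metal base of the recording station, at the height of the base's top face, 8 mm above the table. The cell is to stand here. Axes as the station's.
- read_point (a point): Point in the air, 120 mm above the table, over the 50 mm white square patch on the station's base: the middle of the frosted end goes here. x is level and points at the camera post, y away from the round mark (115 mm away along -y), z up. The 14 mm post stands 72 mm along +x; the camera head on it is all above 185 mm and beyond 30 mm along +x. Free from -x.
- station: The recording station, fixed: grey metal base plate 170 mm (x) by 230 mm (y) and 8 mm thick, origin under the middle of the base; its x axis points to the side where the camera post stands.
- plate_mid (a point): Centre of the glass record plate, 120 x 40 x 6 mm, 0.07 kg, lying level, label face up, either end foremost, across a fixed round grey rest (48 mm diameter, 26 mm high) with both ends overhanging. x runs to the frosted end (last 38 mm), z out of the label face. A 12 x 12 mm notch is cut from the frosted end's +x +y corner; the clear end (-x) has whole corners.
- plate_label (a point): Middle of the frosted end of the record plate, 40 mm from the plate's centre towards the frosted end, half-way through. Axes as the plate's.
- multimeter: Bystander: black multimeter, 82 x 160 x 40 mm, lying flat. Origin under its centre.
- cell_holder: Bystander: orange block 90 x 50 mm with small cells standing in it, 66 mm high. Origin under its centre.
- tape: Bystander: roll of black tape, 64 mm diameter, 18 mm high. Origin under its centre.
- screwdriver: Bystander: screwdriver lying along its x axis, handle to -x.
- jar: Bystander: small glass jar, 52 mm diameter, 55 mm high. Origin under its centre.
- wrench: Bystander: wrench lying along its x axis.
- module: Bystander: black box 60 x 90 x 25 mm. Origin under its centre.
Mind the look-alikes: they are no part of the job. Of the things that look like the part that bears plate_mid, the largest one is meant.

How it is judged (in metres and radians):
On the way, in this order (a step that is already met when the one before it is completed fails the run):
1. the cell stands upright, stud up, on the round mark, and is let go (angle between cell_center's own z axis and vertical below 0.12 rad and horizontal distance between cell_center and stand_mark below 0.03 m and height (world z) of cell_center between 0.05 and 0.062 m and contact force between the fingers and cell below 0.05 N and linear speed of cell below 0.03 m/s), for 0.3 s.
2. the plate is lifted clear of its rest by the gripper (height (world z) of plate_mid above 0.06 m and contact force between the fingers and plate above 0.5 N), for 0.2 s.
At the end, for the whole second after the job is handed in: Cell upright (7 deg), stud up, within 30 mm of the mark's centre, released. Plate gripped at its clear half (45 mm or more from frosted middle), level (11 deg), label up, frosted end to the post (20 deg), its middle within 25 mm of the read point, 90-150 mm up, still (all of step 1 and horizontal distance between plate_label and read_point below 0.025 m and height (world z) of plate_label between 0.09 and 0.15 m and angle between plate_mid's own z axis and vertical below 0.2 rad and angle between the x axis of plate_mid and the x axis of station, either way round below 0.35 rad and x of plate_mid in the frame of read_point below 0 m and distance between the grasp point and plate_label above 0.045 m and linear speed of plate below 0.03 m/s and contact force between the fingers and plate above 0.5 N and contact force between plate and station below 0.05 N and contact force between plate and cell below 0.05 N); the arm keeps its last pose, push and grip.
It fails at once if one of the bystanders is pushed more than 40 mm from its place (distance of any of multimeter, cell_holder, tape, screwdriver, jar, wrench, module from where it was at the start of the episode above 0.04 m).
It fails at once if the cell is let go more than 2 cm up in the air (height (world z) of cell_center above 0.078 m and contact force between the fingers and cell below 0.01 N).
It also fails if it takes over 56 s, if anything falls off the work surface, if the arm or the gripper's body presses on something with over 40 N, if the wrist force passes 120 N, or if a joint passes its speed limit or range.

ROBOT

A 6-joint arm with a two-finger parallel gripper is mounted at the origin on the work surface. World frame = base frame: x ahead of the robot, y to its left, z up, the work surface at z = 0. Lengths are in mm, angles in rad, forces in N, time in s.
With the tool pointing down it reaches from about 300 to 775 mm from the base axis. Payload 14.6 kg.
Tool frame: the origin (TCP) lies on the mounting face of the last link; the fingertips stand 173 mm ahead of it and the grasp point (between the pads) lies 155 mm ahead of it; z points along the fingers, y is the line along which they close (so a half turn about z gives the same grasp; the last joint's range is limited). The gripper opens to 85 mm and grips with 20 to 120 N. Pads are 22 mm wide; open, the fingers measure 114 mm over their backs; the gripper's body (76 mm by 85 mm) begins 54 mm behind the grasp point. The pads swing forward as they close: fully open they stand 13 mm farther back than shut.
Start: joints at [-1.182, 0.3, 1.521, -0, 1.321, -0.067], TCP at [242.092, -493.845, 404.681] pointing down, gripper open.
Joint ranges: [-3.03, 3.03], [-0.79, 2.21], [0.23, 2.52], [-1.04, 4.18], [0, 3.07], [-2.55, 2.55]. Speed limits (rad/s): [2.22, 2.22, 2.57, 3.14, 3.14, 3.14].

INTERFACE

Orientations are given as a unit quaternion [x, y, z, w].
In Python, from bench import r, cams gives the robot as it stands.
- The arm moves only by the tool carry_out, never from a script. Its argument "targets" is a list of rows, each an object with "delta_pos": the shift along the world's x, y, z in mm, a list of three; "twist": the turn about the world's z in degrees. A call has 1 to 20 rows; each row shifts and turns the commanded pose from where the row before left it; what a row does not reach is not made up. A row lasts 1/12 s, in which the tool goes at most 41.7 mm and 7.16 degrees, less where a joint would pass 70% of its speed; a pose out of reach is approached as far as the arm can. A call with a gripper value outside its range is refused whole. "grip" is the finger opening in mm, from 0 to 85.4, set as the call begins (left out, the last holds). The fingers move at their own pace and stop on an object; "squeeze" is the grip in N (left out, the last holds). Time passes only in rows, so rows that do not move let the fingers close. It gives the time, the measured TCP pose, the force, the opening and the grip force at its end, in the units of the state.
- r.read_state(): the state, without advancing time (a new reading comes with each control period).
- cams.get_image(name): name is "scene" or "top"; returns (picture, depth): 384x512x3 uint8, blue, green, red; 384x512 float32, mm along the optical axis (not along the pixel's ray), 0 where there is no reading.
- cams.calibration(name): a dict with "fx", "fy", "cx", "cy" (pixels), "rvec" (rotation vector, rad) and "tvec" (3), from world to camera coordinates, as OpenCV has them. Camera axes: x right, y down, z forward; pixel columns grow to the right and rows downward; lengths in mm; the calibration is good to about 2 mm. A picture is of the moment at which its call begins. calibration takes no time and is no camera call.
- r.sign_off(): hands the job in; it is judged then, once.
The state is a dict: "time_s": time; "joint_pos": joint angles; "joint_velocities": joint speeds; "effort": joint torques, N m; "position": TCP position; "tool_rot": TCP orientation; "ft_force": force on the tool from outside, world axes, zero at the start; "wrist_torque": the same for the moment, N m; "opening": finger opening in mm; "gripper_force": force on a finger pad.
Only numpy, scipy, OpenCV 4.12 (cv2) and the standard library are available. Lean on these libraries where they do the work, as an engineer would, in place of code of your own. Each camera call takes 0.05 s, during which the arm holds its last target. There are 200 camera calls.

## Working session

There is one attempt and no reset: what is moved stays moved. The work goes in short steps, Python scripts to look and compute and a tool call to move; the robot and the scene stay as the last step left them, time stands still between calls to the robot, and variables do not carry over. Pictures are saved under pics/ and viewed, at most 10 in all, crops included, and the job is handed in when it is done.

Besides the shell and the picture viewer there is one more tool, called after ">>>" as name(argument=value, ...) on one line, values as JSON. carry_out: Moves the arm, as the interface text tells. Its arguments: {"type":"object","properties":{"targets":{"type":"array"},"grip":{"type":"number"},"squeeze":{"type":"number"}},"required":["targets"]}

```bash
ls; mkdir -p pics
cat > h.py <<'E'
import numpy as np, cv2
from bench import r, cams
def cam(n):
    c=cams.calibration(n); R=cv2.Rodrigues(np.array(c['rvec'],float))[0]; t=np.array(c['tvec'],float).ravel()
    K=np.array([[c['fx'],0,c['cx']],[0,c['fy'],c['cy']],[0,0,1.]]); return K,R,t
def ray(n,uv,z):
    """pixels (N,2) -> world points on plane z"""
    K,R,t=cam(n); uv=np.atleast_2d(np.array(uv,float)); d=np.c_[uv,np.ones(len(uv))]@np.linalg.inv(K).T@R
    o=-R.T@t; s=(z-o[2])/d[:,2]; return o+s[:,None]*d
def cloud(n,dep):
    K,R,t=cam(n); v,u=np.mgrid[:dep.shape[0],:dep.shape[1]]
    p=np.stack([(u-K[0,2])/K[0,0]*dep,(v-K[1,2])/K[1,1]*dep,dep],-1); return (p-t)@R
def proj(n,P):
    K,R,t=cam(n); q=(np.atleast_2d(P)@R.T+t)@K.T; return q[:,:2]/q[:,2:]
E
python3 - <<'E'
from h import *
for n in ('scene','top'):
    im,d=cams.get_image(n); cv2.imwrite(f'pics/{n}0.png',im); np.save(f'{n}0.npy',d)
    K,R,t=cam(n); print(n,K.diagonal(),-R.T@t,R[2])
s=r.read_state(); print(s['time_s'],s['position'],s['tool_rot'],s['opening'])
E
```

```text
pics
scene [369.58100113 369.58100113   1.        ] [1058.72958048  474.92046758 1048.28032558] [-0.43433487 -0.38121283 -0.81610661]
top [484.31859396 484.31859396   1.        ] [ 380.168597     37.15322854 1265.6082963 ] [ 0.14347475  0.0017547  -0.98965242]
0.1 [ 242.07817109 -493.81828263  404.16809596] [ 9.74141994e-01  2.25936043e-01 -7.60974553e-05 -5.23082825e-04] 85.4196862714546
```

View pics/scene0.png

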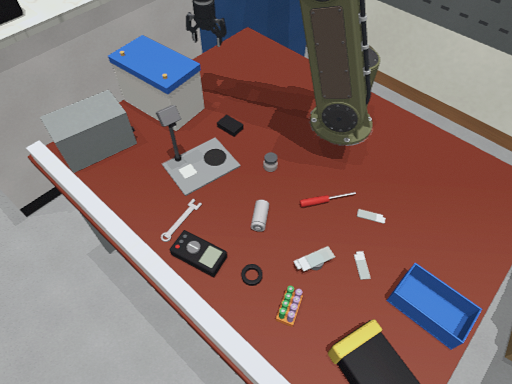

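View pics/top0.png

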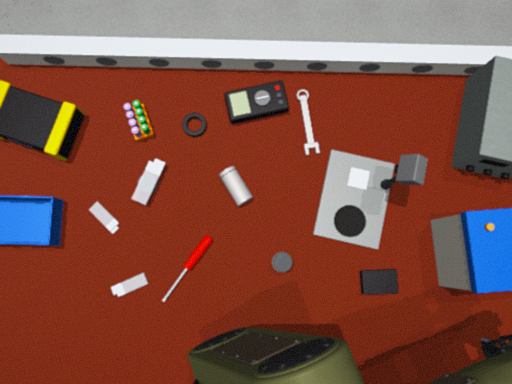

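The top view shows three plates: a large one at (149,183), and small ones at (104,217) and (130,285). The largest, which overhangs a rest (scene (315,259)), fits the description. The cell is at (236,186), the mark at (350,220), the white patch at (358,178) and the post at (387,183). I'll check the plate and cell in one crop and measure.

Run:
```python
from h import *
t=cv2.imread('pics/top0.png'); s=cv2.imread('pics/scene0.png')
f=lambda im,x,y,w=50,h=50: cv2.resize(im[y-h:y+h,x-w:x+w],(390,290) if w!=h else (290,290),interpolation=cv2.INTER_CUBIC)
a=np.hstack([f(t,149,183,30,30),f(t,236,186,30,30)]); b=np.hstack([f(s,315,259,30,30),f(s,261,215,30,30)])
cv2.imwrite('pics/crop1.png',np.vstack([a,b]))
```

```text
(no output)
```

View pics/crop1.png

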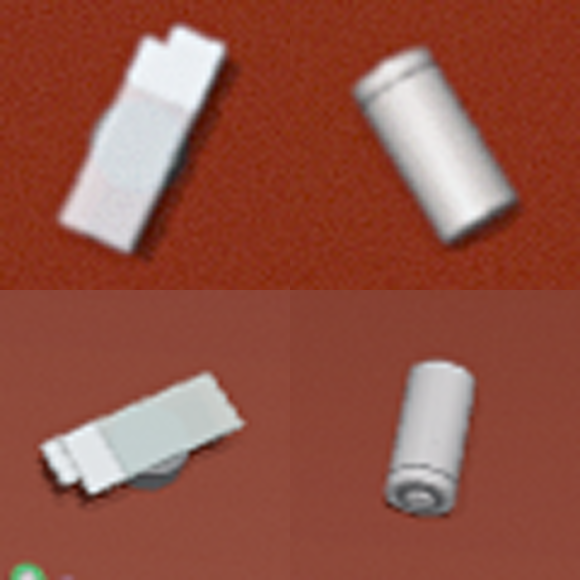

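Run:
```python
from h import *
im=cv2.imread('pics/top0.png'); d=np.load('top0.npy'); P=cloud('top',d)
hsv=cv2.cvtColor(im,cv2.COLOR_BGR2HSV)
print('table z',np.median(P[300:320,50:150,2]))
gray=(hsv[...,1]<70)
def blob(box,m,name):
    x0,y0,x1,y1=box; k=np.zeros(m.shape,np.uint8); k[y0:y1,x0:x1]=m[y0:y1,x0:x1]
    n,l,st,c=cv2.connectedComponentsWithStats(k); i=1+st[1:,4].argmax(); k=(l==i).astype(np.uint8)
    cn=max(cv2.findContours(k,0,2)[0],key=cv2.contourArea)
    q=P[k>0]; print(name,st[i],c[i],'z pct',np.percentile(q[:,2],[5,50,95]).round(1),'mean',q.mean(0).round(1)); return k,cn,q
def rect(cn,z):
    w=ray('top',cn[:,0,:],z)[:,:2].astype(np.float32); (c,sz,a)=cv2.minAreaRect(w); return np.round(c,1),np.round(sz,1),round(a,1),np.round(cv2.boxPoints((c,sz,a)),1).tolist()
k,cn,q=blob((120,150,175,215),gray&(hsv[...,2]>110),'plate'); print(rect(cn,32))
k,cn,q=blob((210,155,265,215),gray&(hsv[...,2]>70),'cell'); print(rect(cn,23)) ; print(rect(cn,40))
k,cn,q=blob((305,140,400,255),gray&(hsv[...,2]>100),'base'); print(rect(cn,8))
k,cn,q=blob((325,195,375,245),(hsv[...,2]<70)&gray,'mark'); print(rect(cn,8))
k,cn,q=blob((335,160,372,195),(hsv[...,2]>200)&gray,'patch'); print(rect(cn,8))
for n,b in dict(jar=(265,245,300,280),tape=(175,105,215,140),mm=(220,75,292,128),wr=(290,85,325,160),sd=(155,230,218,305)).items():
    m=(hsv[...,0]>12)&(hsv[...,0]<165)|gray if n!='sd' else (hsv[...,2]>150)
    try: k,cn,q=blob(b,m,n); print(rect(cn,10))
    except Exception as e: print(n,e)
```

```text
table z -0.520521375842221
plate [131 158  35  47 775] [147.90451613 180.71483871] z pct [ 2.7 31.6 35.7] mean [569.3 289.4  37.7]
(array([572. , 291.3]), array([ 45.5, 122.3]), 67.4, [[506.79998779296875, 293.79998779296875], [619.7000122070312, 246.6999969482422], [637.2000122070312, 288.79998779296875], [524.4000244140625, 335.79998779296875]])
cell [219 166  34  40 676] [235.30029586 185.38609467] z pct [25.2 42.2 48.1] mean [561.3  64.9  47. ]
(array([565.6,  65.7]), array([101.9,  45.9]), 33.0, [[510.29998779296875, 57.20000076293945], [535.2999877929688, 18.700000762939453], [620.7999877929688, 74.19999694824219], [595.7999877929688, 112.69999694824219]])
(array([563. ,  65.3]), array([100.5,  45.3]), 33.0, [[508.5, 56.900001525878906], [533.2000122070312, 19.0], [617.5, 73.69999694824219], [592.9000244140625, 111.69999694824219]])
base [ 313  150   82   99 4939] [353.70155902 195.98299251] z pct [ 3.9  8.5 12.7] mean [ 546.7 -244.2   11.6]
(array([ 540.5, -245.1]), array([172.5, 232.2]), 78.2, [[409.29998779296875, -305.79998779296875], [636.5999755859375, -353.20001220703125
[... 1429 characters left out ...]
, [[733.2000122070312, 81.5999984741211], [771.7000122070312, -72.69999694824219], [857.0, -51.5], [818.5, 102.9000015258789]])
wr [296  89  24  66 555] [307.06126126 122.56396396] z pct [-0.   7.1 11.4] mean [ 741.8 -121.6    8.9]
(array([ 745.6, -122.2]), array([180.3,  39.9]), 8.7, [[653.5, -116.0999984741211], [659.5, -155.5], [837.7000122070312, -128.39999389648438], [831.7000122070312, -89.0]])
sd [162 235  50  67 466] [191.80472103 259.63090129] z pct [ 0.4 22.2 28. ] mean [371.6 170.3  24.9]
(array([350.6, 187.8]), array([ 24.3, 201.5]), 54.7, [[261.29998779296875, 236.0], [425.79998779296875, 119.69999694824219], [439.8999938964844, 139.5], [275.29998779296875, 255.89999389648438]])
```

The crop confirms the large plate: its frosted white end points away from the robot, with the notch on its left (+y) corner and the clear end near the robot. The cell's grooved stud end is at the upper left in the top view, pointing along about +33°, centre about (564,65). The station's y axis lies at -11.8° and x at -101.8°. The mark is at (482,-234) and the patch at (595,-257), 115 mm apart, which matches the given value.

The tool only points down, so I'll grip the cell near the stud end with a light squeeze and let it swing upright.

>>> carry_out(targets=[{"delta_pos":[18,29,-5],"twist":0.35},{"delta_pos":[18,29,-5],"twist":0.35},{"delta_pos":[18,29,-5],"twist":0.35},{"delta_pos":[18,29,-5],"twist":0.35},{"delta_pos":[18,29,-5],"twist":0.35},{"delta_pos":[18,29,-5],"twist":0.35},{"delta_pos":[18,29,-5],"twist":0.35},{"delta_pos":[18,29,-5],"twist":0.35},{"delta_pos":[18,29,-5],"twist":0.35},{"delta_pos":[18,29,-5],"twist":0.35},{"delta_pos":[18,29,-5],"twist":0.35},{"delta_pos":[18,29,-5],"twist":0.35},{"delta_pos":[18,29,-5],"twist":0.35},{"delta_pos":[18,29,-5],"twist":0.35},{"delta_pos":[18,29,-5],"twist":0.35},{"delta_pos":[18,29,-5],"twist":0.35},{"delta_pos":[18,29,-5],"twist":0.35},{"delta_pos":[18,29,-5],"twist":0.35},{"delta_pos":[18,29,-5],"twist":0.35},{"delta_pos":[18,29,-5],"twist":0.35}], grip=85, squeeze=20)

```text
time_s: 1.77
position: [602.7, 87.8, 304.0]
tool_rot: [0.958, 0.285, -0.0, -0.0]
ft_force: [0.4, -0.3, 0.5]
opening: 84.9
gripper_force: 0.0
```

>>> carry_out(targets=[{"delta_pos":[-1,0,-21],"twist":0},{"delta_pos":[-1,0,-21],"twist":0},{"delta_pos":[-1,0,-21],"twist":0},{"delta_pos":[-1,0,-21],"twist":0},{"delta_pos":[-1,0,-21],"twist":0},{"delta_pos":[0,0,-21],"twist":0},{"delta_pos":[0,0,0],"twist":0}])

```text
time_s: 2.35
position: [595.9, 86.0, 174.4]
tool_rot: [0.959, 0.285, -0.003, -0.001]
ft_force: [-0.2, -0.4, -1.0]
opening: 85.0
gripper_force: 0.0
```

>>> carry_out(targets=[{"delta_pos":[0,0,0],"twist":0},{"delta_pos":[0,0,0],"twist":0},{"delta_pos":[0,0,0],"twist":0},{"delta_pos":[0,0,0],"twist":0},{"delta_pos":[0,0,0],"twist":0},{"delta_pos":[0,0,0],"twist":0},{"delta_pos":[0,0,0],"twist":0},{"delta_pos":[0,0,0],"twist":0}], grip=40, squeeze=20)

```text
time_s: 3.02
position: [597.4, 86.2, 180.2]
tool_rot: [0.959, 0.285, 0.001, 0.0]
ft_force: [-1.8, 0.1, 7.7]
opening: 45.1
gripper_force: 20.2
```

>>> carry_out(targets=[{"delta_pos":[-1,-0.6,5],"twist":0},{"delta_pos":[-1.5,-1,5],"twist":0},{"delta_pos":[-2,-1.3,5],"twist":0},{"delta_pos":[-2,-1.3,5],"twist":0},{"delta_pos":[-2.2,-1.4,4.5],"twist":0},{"delta_pos":[-2.5,-1.6,4.5],"twist":0},{"delta_pos":[0,0,0],"twist":0}])

```text
time_s: 3.6
position: [585.7, 78.7, 208.8]
tool_rot: [0.959, 0.285, 0.0, 0.0]
ft_force: [-0.1, 0.4, -4.5]
opening: 45.4
gripper_force: 21.2
```

Run:
```python
from h import *
im,d=cams.get_image('scene'); t,_=cams.get_image('top')
cv2.imwrite('pics/lift.png',np.hstack([cv2.resize(im[150:270,200:320],(400,400),interpolation=2),cv2.resize(t[120:240,180:300],(400,400),interpolation=2)]))
s=r.read_state(); print(s['ft_force'],s['wrist_torque'],s['opening'])
```

```text
[ 0.32137812  1.20187445 -5.01570025] [ 0.09121377 -0.17953641 -0.00342044] 45.674217512685104
```

View pics/lift.png

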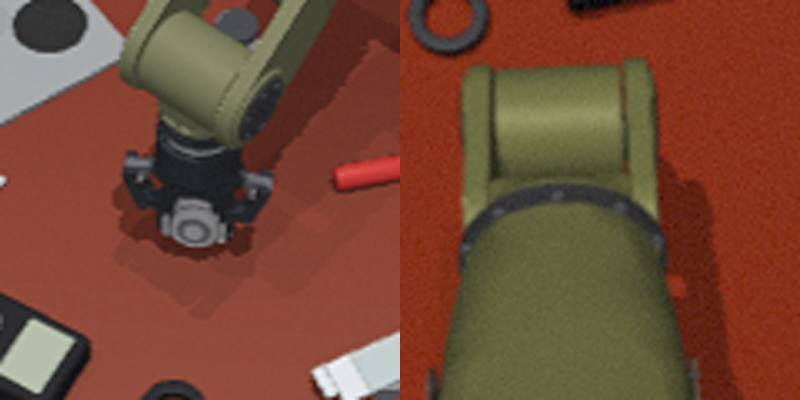

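The stud still faces the camera squarely and the whole weight (about 4.5 N) hangs on the gripper, so the cell is held rigid and level. I'll ease the fingers a little so it pivots until the lower end meets the table.

>>> carry_out(targets=[{"delta_pos":[0,0,0],"twist":0},{"delta_pos":[0,0,0],"twist":0}], grip=45.5)

```text
time_s: 3.87
position: [585.9, 79.0, 207.5]
tool_rot: [0.959, 0.285, -0.0, -0.0]
ft_force: [-0.3, 0.2, -1.9]
opening: 45.4
gripper_force: 11.8
```

>>> carry_out(targets=[{"delta_pos":[0,0,0],"twist":0},{"delta_pos":[0,0,0],"twist":0}], grip=45.9)

```text
time_s: 4.03
position: [586.0, 79.0, 207.6]
tool_rot: [0.959, 0.285, -0.0, -0.0]
ft_force: [0.2, 0.6, -2.1]
opening: 45.8
gripper_force: 1.6
```

The load dropped to about half, so the cell has pivoted and its lower end rests on the table. At about 12 N (opening 45.5) it swings freely. Next I'll follow the arc.

>>> carry_out(targets=[{"delta_pos":[0,0,0],"twist":0},{"delta_pos":[-3.8,-2.5,5.5],"twist":0},{"delta_pos":[-3.8,-2.5,5.5],"twist":0},{"delta_pos":[-5,-3.3,5],"twist":0},{"delta_pos":[-5,-3.3,5],"twist":0},{"delta_pos":[-5.7,-3.7,4],"twist":0},{"delta_pos":[-5.7,-3.7,4],"twist":0},{"delta_pos":[-6.2,-4,2.8],"twist":0},{"delta_pos":[-6.2,-4,2.8],"twist":0},{"delta_pos":[0,0,0],"twist":0}], grip=45.5)

```text
time_s: 4.87
position: [543.7, 51.3, 243.0]
tool_rot: [0.959, 0.285, 0.0, 0.0]
ft_force: [0.1, 1.0, 1.3]
opening: 45.5
gripper_force: 8.8
```

Run:
```python
from h import *
im,d=cams.get_image('scene')
cv2.imwrite('pics/lift2.png',cv2.resize(im[150:270,190:310],(480,480),interpolation=2))
s=r.read_state(); print(s['ft_force'],s['wrist_torque'],s['opening'],s['gripper_force'],s['position'])
```

```text
[0.59637599 1.12479056 1.34568957] [ 0.07274961  0.03307996 -0.05825757] 45.52129656250671 8.838200122117996 [544.13811891  51.58501757 242.83956172]
```

View pics/lift2.png

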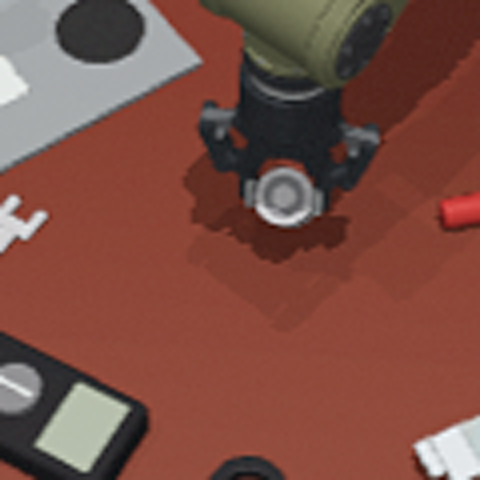

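The stud end now faces the camera (camera elevation about 55°), so the cell is tilted about 60°. I'll finish the arc.

>>> carry_out(targets=[{"delta_pos":[-6.5,-4.2,2],"twist":0},{"delta_pos":[-6.5,-4.2,2],"twist":0},{"delta_pos":[-6.6,-4.3,0.5],"twist":0},{"delta_pos":[-6.6,-4.3,0.5],"twist":0},{"delta_pos":[-6.5,-4.2,-1],"twist":0},{"delta_pos":[-6.5,-4.2,-1],"twist":0},{"delta_pos":[0,0,0],"twist":0}])

```text
time_s: 5.5
position: [504.2, 25.8, 245.0]
tool_rot: [0.959, 0.285, -0.001, -0.0]
ft_force: [0.0, -0.8, 0.6]
opening: 45.6
gripper_force: 8.6
```

Run:
```python
from h import *
im,d=cams.get_image('scene')
cv2.imwrite('pics/lift3.png',cv2.resize(im[140:260,190:310],(480,480),interpolation=2))
s=r.read_state(); print(s['ft_force'],s['wrist_torque'],s['opening'],s['gripper_force'],s['position'])
```

```text
[-0.67248927 -0.28840524  0.07894895] [-0.03295381  0.28440055  0.02126223] 45.997463619387744 8.555325418710709 [504.77048632  26.12240148 245.18334229]
```

View pics/lift3.png

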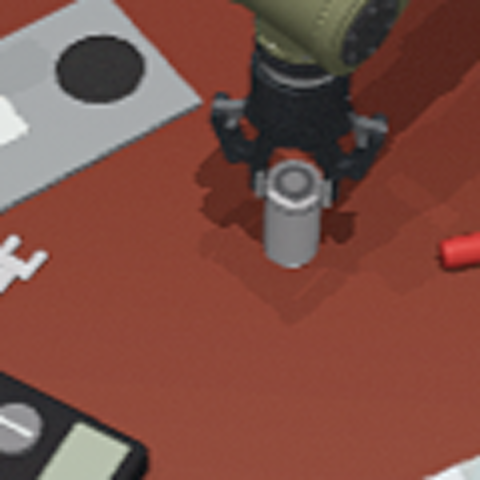

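The cell stands upright on the table, stud up at scene pixel (264,185). I'll take a firm grip, lift a little, and work out the offset to the mark.

>>> carry_out(targets=[{"delta_pos":[0,0,0],"twist":0},{"delta_pos":[0,0,0],"twist":0},{"delta_pos":[0,0,0],"twist":0},{"delta_pos":[0,0,0],"twist":0},{"delta_pos":[0,0,8],"twist":0},{"delta_pos":[0,0,8],"twist":0},{"delta_pos":[0,0,8],"twist":0},{"delta_pos":[0,0,8],"twist":0},{"delta_pos":[0,0,8],"twist":0},{"delta_pos":[0,0,0],"twist":0}], grip=38, squeeze=50)

```text
time_s: 6.38
position: [505.6, 26.6, 287.2]
tool_rot: [0.959, 0.285, 0.001, 0.0]
ft_force: [-0.3, -0.9, -3.9]
opening: 44.4
gripper_force: 52.0
```

Run:
```python
from h import *
print('stud',ray('scene',[263.75-.4,185-.4],98))
s=r.read_state(); print(s['ft_force'],s['wrist_torque'],s['opening'],s['gripper_force'],s['position'])
P=np.array([[131.4,198.5],[146.3,205.1],[165.6,162.7]])-.4
w=ray('top',P,32); print(w.round(1),np.linalg.norm(w[0]-w[1]),np.linalg.norm(w[1]-w[2]),'ctr',(w[0]+w[2])/2)
# mark in scene
im=cv2.imread('pics/scene0.png');hsv=cv2.cvtColor(im,cv2.COLOR_BGR2HSV)
def c(box,m):
    x0,y0,x1,y1=box;k=np.zeros(m.shape,np.uint8);k[y0:y1,x0:x1]=m[y0:y1,x0:x1]
    n,l,st,cc=cv2.connectedComponentsWithStats(k);i=1+st[1:,4].argmax();return cc[i],st[i]
a=c((200,145,230,170),(hsv[...,2]<80)); b=c((175,160,202,182),(hsv[...,2]>200)&(hsv[...,1]<60))
print('mark',ray('scene',a[0],8),a[1],'patch',ray('scene',b[0],8),b[1])
```

```text
stud [[507.18019356  29.42088643  98.        ]]
[-0.31462692 -0.92157834 -3.89826639] [-0.00241136  0.03158488 -0.03074522] 44.397873779872654 52.004313468933105 [505.59611082  26.59626839 287.23170553]
[[523.9 331.5  32. ]
 [507.9 292.4  32. ]
 [619.5 248.4  32. ]] 42.26839189237031 119.99047097193946 ctr [571.72156731 289.96085035  32.        ]
mark [[ 482.40756374 -229.89607983    8.        ]] [204 149  22  17 284] patch [[ 594.82607693 -253.72771893    8.        ]] [179 164  18  14 151]
```

>>> carry_out(targets=[{"delta_pos":[-1.8,-10,0],"twist":0},{"delta_pos":[-1.8,-20,0],"twist":0},{"delta_pos":[-1.8,-20,0],"twist":0},{"delta_pos":[-1.8,-20,0],"twist":0},{"delta_pos":[-1.8,-20,0],"twist":0},{"delta_pos":[-1.8,-20,0],"twist":0},{"delta_pos":[-1.8,-20,0],"twist":0},{"delta_pos":[-1.8,-20,0],"twist":0},{"delta_pos":[-1.8,-20,0],"twist":0},{"delta_pos":[-1.8,-20,0],"twist":0},{"delta_pos":[-1.8,-20,0],"twist":0},{"delta_pos":[-1.8,-20,0],"twist":0},{"delta_pos":[-1.6,-20,0],"twist":0},{"delta_pos":[0,-10,0],"twist":0},{"delta_pos":[0,0,0],"twist":0},{"delta_pos":[0,0,-8],"twist":0},{"delta_pos":[0,0,-8],"twist":0},{"delta_pos":[0,0,-6],"twist":0},{"delta_pos":[0,0,-3],"twist":0},{"delta_pos":[0,0,0],"twist":0}])

```text
time_s: 8.05
position: [482.1, -232.9, 259.2]
tool_rot: [0.958, 0.285, -0.001, -0.001]
ft_force: [-1.2, -0.6, -4.6]
opening: 44.4
gripper_force: 52.2
```

>>> carry_out(targets=[{"delta_pos":[0,0,-2],"twist":0},{"delta_pos":[0,0,-2],"twist":0},{"delta_pos":[0,0,-2],"twist":0},{"delta_pos":[0,0,0],"twist":0},{"delta_pos":[0,0,0],"twist":0}])

```text
time_s: 8.47
position: [482.1, -233.4, 254.3]
tool_rot: [0.959, 0.285, 0.0, -0.0]
ft_force: [-0.5, 0.2, -4.5]
opening: 44.6
gripper_force: 52.2
```

>>> carry_out(targets=[{"delta_pos":[0,0,-1],"twist":0},{"delta_pos":[0,0,-1],"twist":0},{"delta_pos":[0,0,0],"twist":0},{"delta_pos":[0,0,0],"twist":0}])

```text
time_s: 8.8
position: [482.2, -233.6, 253.2]
tool_rot: [0.959, 0.285, 0.0, 0.0]
ft_force: [-3.5, 0.9, 5.9]
opening: 44.5
gripper_force: 53.3
```

Contact is made with the base. I'll ease the grip so the cell settles flat, then open.

>>> carry_out(targets=[{"delta_pos":[0,0,0],"twist":0},{"delta_pos":[0,0,0],"twist":0},{"delta_pos":[0,0,0],"twist":0}], grip=45.7, squeeze=20)

```text
time_s: 9.05
position: [482.2, -233.6, 252.9]
tool_rot: [0.959, 0.285, 0.0, 0.0]
ft_force: [-2.6, -0.2, 6.0]
opening: 45.5
gripper_force: 6.8
```

>>> carry_out(targets=[{"delta_pos":[0,0,0],"twist":0},{"delta_pos":[0,0,0],"twist":0},{"delta_pos":[0,0,0],"twist":0}], grip=48)

```text
time_s: 9.3
position: [482.1, -233.4, 252.2]
tool_rot: [0.959, 0.285, 0.0, -0.0]
ft_force: [-0.3, -0.2, 0.5]
opening: 48.5
gripper_force: 0.0
```

>>> carry_out(targets=[{"delta_pos":[0,0,0],"twist":0},{"delta_pos":[0,0,0],"twist":0},{"delta_pos":[0,0,0],"twist":0},{"delta_pos":[0,0,0],"twist":0},{"delta_pos":[0,0,0],"twist":0},{"delta_pos":[0,0,0],"twist":0},{"delta_pos":[0,0,15],"twist":0},{"delta_pos":[0,0,25],"twist":0},{"delta_pos":[0,0,30],"twist":0},{"delta_pos":[0,0,30],"twist":0},{"delta_pos":[0,0,0],"twist":0}], grip=80)

```text
time_s: 10.22
position: [482.6, -233.7, 358.1]
tool_rot: [0.959, 0.285, 0.003, 0.003]
ft_force: [1.1, 0.2, 1.1]
opening: 80.1
gripper_force: 0.0
```

>>> carry_out(targets=[{"delta_pos":[2.4,27,-3],"twist":6.25},{"delta_pos":[2.4,27,-3],"twist":6.25},{"delta_pos":[2.4,27,-3],"twist":6.25},{"delta_pos":[2.4,27,-3],"twist":6.25},{"delta_pos":[2.4,27,-3],"twist":6.25},{"delta_pos":[2.4,27,-3],"twist":6.25},{"delta_pos":[2.4,27,-3],"twist":6.25},{"delta_pos":[2.4,27,-3],"twist":6.25},{"delta_pos":[2.4,27,-3],"twist":6.25},{"delta_pos":[2.4,27,-3],"twist":6.25}], grip=70)

```text
time_s: 11.05
position: [506.0, 37.9, 322.1]
tool_rot: [0.67, 0.743, 0.0, 0.0]
ft_force: [-0.0, 0.2, 0.3]
opening: 70.4
gripper_force: 0.0
```

Run:
```python
from h import *
im,d=cams.get_image('scene'); t,dt=cams.get_image('top')
cv2.imwrite('pics/chk.png',np.hstack([cv2.resize(im[120:220,150:250],(300,300),interpolation=2),cv2.resize(t[140:240,300:400],(300,300),interpolation=2),cv2.resize(t[140:220,110:190],(200,300),interpolation=2)]))
P=cloud('top',dt); q=P[190:250,320:385].reshape(-1,3); q=q[(q[:,2]>97)&(q[:,2]<115)]; print('cell top',len(q),np.median(q,0).round(1))
# plate corners again: bright/whitish vs red, approx polygon
hsv=cv2.cvtColor(t,cv2.COLOR_BGR2HSV); m=np.zeros(t.shape[:2],np.uint8); m[150:215,120:175]=((hsv[...,1]<70)&(hsv[...,2]>150))[150:215,120:175]
c=max(cv2.findContours(m,0,2)[0],key=cv2.contourArea); a=cv2.minAreaRect(ray('top',c[:,0],32)[:,:2].astype(np.float32)); print(a)
s=r.read_state(); print(s['position'],s['joint_pos'],s['time_s'])
```

```text
cell top 287 [ 483.1 -235.2  103.7]
((572.4400024414062, 291.5430908203125), (44.360904693603516, 123.16839599609375), 66.34659576416016)
[506.03038204  39.36200317 321.73787787] [ 5.39690943e-03  2.93483473e-01  1.73420436e+00  4.74986742e-04
  1.11441438e+00 -1.00321451e-01] 11.15
```

View pics/chk.png

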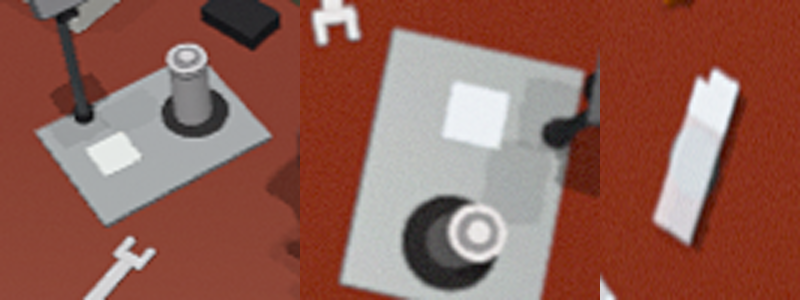

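The cell stands upright, stud up, top centre at (483,-235), within 3 mm of the mark. The white patch and post are clear. On to the plate.

>>> carry_out(targets=[{"delta_pos":[2.4,27,-4],"twist":6.2},{"delta_pos":[2.4,27,-4],"twist":6.2},{"delta_pos":[2.4,27,-4],"twist":6.2},{"delta_pos":[2.4,27,-4],"twist":6.2},{"delta_pos":[2.4,27,-4],"twist":6.2},{"delta_pos":[2.4,27,-4],"twist":6.2},{"delta_pos":[2.4,27,-4],"twist":6.2},{"delta_pos":[2.4,27,-4],"twist":6.2},{"delta_pos":[2.4,27,-4],"twist":6.2},{"delta_pos":[2.4,27,-4],"twist":6},{"delta_pos":[0,0,0],"twist":0},{"delta_pos":[0,0,0],"twist":0},{"delta_pos":[0,0,0],"twist":0}])

```text
time_s: 12.23
position: [530.2, 305.8, 282.1]
tool_rot: [0.197, 0.98, -0.0, -0.0]
ft_force: [0.7, -0.3, 0.2]
opening: 70.0
gripper_force: 0.0
```

>>> carry_out(targets=[{"delta_pos":[0,1,-10],"twist":0},{"delta_pos":[0,1,-20],"twist":0},{"delta_pos":[0,0,-20],"twist":0},{"delta_pos":[0,0,-20],"twist":0},{"delta_pos":[0,0,-15],"twist":0},{"delta_pos":[0,0,-10],"twist":0},{"delta_pos":[0,0,-6],"twist":0},{"delta_pos":[0,0,0],"twist":0},{"delta_pos":[0,0,0],"twist":0}], grip=60)

```text
time_s: 12.98
position: [530.3, 308.4, 181.7]
tool_rot: [0.196, 0.981, 0.0, 0.0]
ft_force: [-0.3, 0.1, 1.6]
opening: 59.7
gripper_force: 0.0
```

>>> carry_out(targets=[{"delta_pos":[0,0,0],"twist":0},{"delta_pos":[0,0,0],"twist":0},{"delta_pos":[0,0,0],"twist":0},{"delta_pos":[0,0,0],"twist":0},{"delta_pos":[0,0,0],"twist":0},{"delta_pos":[0,0,0],"twist":0}], grip=30, squeeze=50)

```text
time_s: 13.48
position: [530.3, 308.6, 182.3]
tool_rot: [0.196, 0.981, 0.0, 0.001]
ft_force: [-1.9, -0.6, 5.8]
opening: 38.6
gripper_force: 49.5
```

>>> carry_out(targets=[{"delta_pos":[0,0,4],"twist":0},{"delta_pos":[0,0,8],"twist":0},{"delta_pos":[0,0,15],"twist":0},{"delta_pos":[0,0,20],"twist":0},{"delta_pos":[0,0,25],"twist":0},{"delta_pos":[0,0,20],"twist":0},{"delta_pos":[0,0,10],"twist":0},{"delta_pos":[0,0,0],"twist":0},{"delta_pos":[0,0,0],"twist":0},{"delta_pos":[0,0,0],"twist":0}])

```text
time_s: 14.32
position: [529.8, 308.4, 281.9]
tool_rot: [0.196, 0.981, -0.001, -0.001]
ft_force: [0.4, -0.3, -1.2]
opening: 39.0
gripper_force: 50.2
```

Run:
```python
from h import *
im,d=cams.get_image('scene'); t,dt=cams.get_image('top')
cv2.imwrite('pics/hold.png',np.hstack([cv2.resize(im[190:290,260:360],(400,400),interpolation=2),cv2.resize(t[120:220,100:200],(400,400),interpolation=2)]))
for n,i,D,b in(('scene',im,d,(260,200,360,290)),('top',t,dt,(100,120,200,220))):
    P=cloud(n,D);h=cv2.cvtColor(i,cv2.COLOR_BGR2HSV);m=np.zeros(i.shape[:2],bool);x0,y0,x1,y1=b
    m[y0:y1,x0:x1]=((h[...,1]<45)&(h[...,2]>200))[y0:y1,x0:x1]; m&=(P[...,2]>70)&(P[...,2]<170)
    q=P[m]; print(n,m.sum()); 
    if len(q)>30:
        c=np.median(q,0); A=np.c_[q-c,np.ones(len(q))][:,[0,1,3]]; k=np.linalg.lstsq(A,q[:,2]-c[2],rcond=None)[0]; print(c.round(1),'slope',k.round(3))
s=r.read_state(); print(s['position'],s['gripper_force'],s['time_s'],s['ft_force'])
```

```text
scene 252
[595.7 283.6 130. ] slope [-0.052 -0.066 -0.394]
top 367
[597.3 276.7 130.5] slope [-0.069 -0.085 -0.096]
[529.93371699 308.45119285 281.80893402] 50.203914642333984 14.4167 [ 0.41534848  0.60126088 -0.43329214]
```

View pics/hold.png

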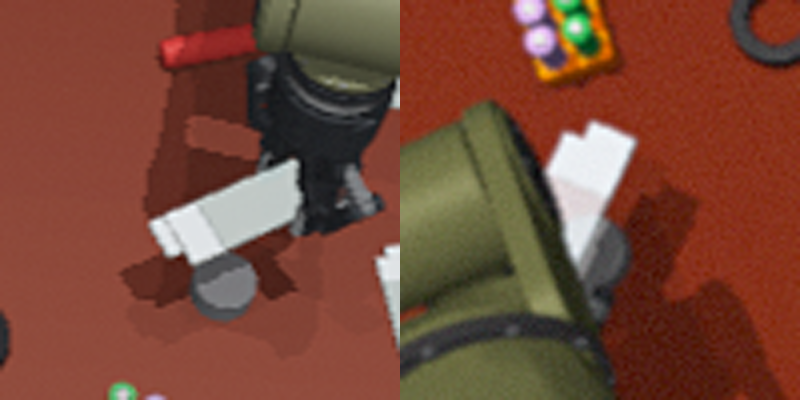

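The plate is held level at the clear end, frosted end free, face at about 130 mm, and the rest is undisturbed. I'll carry it to the station now.

>>> carry_out(targets=[{"delta_pos":[4,-12,0],"twist":-3},{"delta_pos":[4,-20,0],"twist":-5.3},{"delta_pos":[4,-24,0],"twist":-5.3},{"delta_pos":[4,-24,0],"twist":-5.3},{"delta_pos":[4,-24,0],"twist":-5.3},{"delta_pos":[4,-24,0],"twist":-5.3},{"delta_pos":[4,-24,0],"twist":-5.3},{"delta_pos":[4,-24,0],"twist":-5.3},{"delta_pos":[4,-24,0],"twist":-5.3},{"delta_pos":[4,-24,0],"twist":-5.3},{"delta_pos":[4,-24,0],"twist":-5.3},{"delta_pos":[4,-24,0],"twist":-5.3},{"delta_pos":[4,-24,0],"twist":-5.3},{"delta_pos":[4,-24,0],"twist":-5.3},{"delta_pos":[4,-24,0],"twist":-5.3},{"delta_pos":[4,-20,0],"twist":-2},{"delta_pos":[4,-10,0],"twist":0},{"delta_pos":[0,0,0],"twist":0},{"delta_pos":[0,0,0],"twist":0}])

```text
time_s: 16.0
position: [598.1, -65.1, 282.6]
tool_rot: [0.776, 0.631, -0.0, -0.0]
ft_force: [0.1, 0.2, -1.3]
opening: 38.5
gripper_force: 50.2
```

>>> carry_out(targets=[{"delta_pos":[2,-8,0],"twist":0},{"delta_pos":[2,-16,0],"twist":0},{"delta_pos":[2,-16,-1],"twist":0},{"delta_pos":[2,-16,-1],"twist":0},{"delta_pos":[2,-16,-1],"twist":0},{"delta_pos":[2,-16,-1],"twist":0},{"delta_pos":[2,-12,-1],"twist":0},{"delta_pos":[0,-8,-1],"twist":0},{"delta_pos":[0,0,0],"twist":0},{"delta_pos":[0,0,0],"twist":0},{"delta_pos":[0,0,0],"twist":0},{"delta_pos":[0,0,0],"twist":0}])

```text
time_s: 17.0
position: [612.1, -172.8, 277.4]
tool_rot: [0.776, 0.631, 0.0, -0.0]
ft_force: [-0.3, -0.1, -0.1]
opening: 38.7
gripper_force: 50.2
```

Run:
```python
from h import *
im,d=cams.get_image('scene'); t,dt=cams.get_image('top')
cv2.imwrite('pics/fin.png',np.hstack([cv2.resize(im[100:220,130:250],(400,400),interpolation=2),cv2.resize(t[130:250,300:420],(400,400),interpolation=2)]))
P=cloud('top',dt); q=P[190:250,320:385].reshape(-1,3); q=q[(q[:,2]>97)&(q[:,2]<112)]; print('cell top',len(q),np.median(q,0).round(1))
L=[[594.7,-256.5,125]]; u=np.array([-.2045,-.979,0]);v=np.array([.979,-.2045,0])
C=np.array([L[0]+a*19*u+b*20*v for a,b in((1,1),(1,-1),(-1,-1),(-1,1))]); print('expected label corners top',proj('top',C).round(),'scene',proj('scene',C).round())
s=r.read_state(); print(s['position'],s['gripper_force'],s['time_s'],s['ft_force'])
```

```text
cell top 0 [nan nan nan]
expected label corners top [[379. 164.]
 [375. 180.]
 [360. 176.]
 [363. 160.]] scene [[174. 147.]
 [185. 142.]
 [190. 149.]
 [180. 154.]]
[ 612.16769643 -172.8529804   277.43461436] 50.21674990653992 17.1 [-0.66099114 -0.53288129 -1.23000392]
  return _methods._mean(a, axis=axis, dtype=dtype,
  ret = um.true_divide(
```

View pics/fin.png

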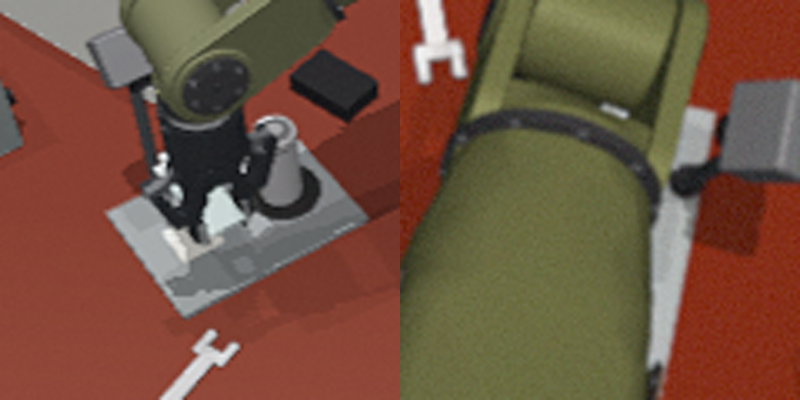

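The arm hides the frosted end in the top view. The scene view shows the cell upright, and the plate pointing to the post with free air around it. I'll check the plate's offset in the gripper from the earlier holding picture (frosted right corner at top pixel (159,156)).

Run:
```python
from h import *
print(proj('top',[[619.2,249.5,130.]]), ray('top',[[158.4,155.4]],130))
s=r.read_state(); print(s['position'],s['joint_velocities'],s['gripper_force'],s['time_s'])
```

```text
[[158.09863654 154.43579124]] [[616.86696602 248.66169624 130.        ]]
[ 612.16769643 -172.8529804   277.43461436] [-3.11622062e-03 -3.34638413e-05 -3.00523293e-04  1.41755101e-04
  1.58869536e-03 -5.09568315e-04] 50.21674990653992 17.1
```

The corner lies within 2.5 mm of where it should be, the arm is still and the grip is firm, so I'm handing in.

```bash
python3 -c "
from bench import r
print(r.sign_off())"
```

```text
the job is handed in; nothing more can be done
None
```

I handed the job in at about 17 s, no verdict returned: the cell stands upright, stud up, within about 3 mm of the mark's centre and released; the plate is held level by its clear end, frosted end toward the post and about 122 mm above the table over the white patch (final position from arm readings and the earlier plate check, as the arm hid that end).

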